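Fit the vial carousel to the autosampler and home it

ROBOT

A 6-joint arm with a two-finger parallel gripper is mounted at the origin on a cart in front of the work surface, level with it; the furniture and walls round the work are solid. World frame = base frame: x ahead of the robot, y to its left, z up, the work surface at z = 0. Lengths are in m, angles in rad, forces in N, time in s.
With the tool pointing down it reaches from about 0.4 to 0.825 m from the base axis. Payload 7 kg.
Tool frame: the origin (TCP) lies at the very end of the fingers, on their centre line; the grasp point (between the pads) lies 19 mm behind it; z points along the fingers, y is the direction in which the jaws open and shut (so a half turn about z gives the same grasp; the last joint's range is limited). The gripper opens to 88 mm and grips with 3 to 60 N. Pads are 19 mm wide; open, the fingers measure 130 mm over their backs; the gripper's body (78 mm by 193 mm) begins 47 mm behind the grasp point.
Start: joints at [-0.923, 0.359, 0.012, 0, -1.224, -0.288], TCP at [0.238, -0.632, 0.227] pointing down, gripper open.
Joint ranges: [-3.07, 3.07], [-1.43, 2.12], [-1.02, 1.25], [-3.03, 1.67], [-3.05, -0], [-3.03, 3.03]. Speed limits (rad/s): [2.39, 2.39, 3.01, 3.14, 3.14, 3.14].

INTERFACE

Orientations are given as [roll, pitch, yaw] about the fixed x, y, z axes, in that order (R = Rz(yaw) Ry(pitch) Rx(roll)).
In Python, from station import arm, optics, outline_of, spot_point gives the robot as it stands.
- The arm moves only by the shell command python3 -m crank 'ROWS' [FORCE]. ROWS is JSON, a list of rows, each a list of 3 entries, a list of its own where there are three numbers: the opening in per cent of the stroke, from 0 (shut) to 100 (fully open), then the shift along the tool's x, y, z in cm, then the turn, a rotation vector about the tool's x, y, z in rad. In form: [[jaw, [dx, dy, dz], [ax, ay, az]], ...]. A call has 1 to 12 rows; each row shifts and turns the commanded pose from where the row before left it, along the tool's axes as they then stand; what a row does not reach is not made up. A row lasts 1/10 s, in which the tool goes at most 50 mm and 8.59 degrees, less where a joint would pass 70% of its speed; a pose out of reach is approached as far as the arm can. A call is refused whole if a number of a shift passes 5 or a number of a turn 0.15, either way. A call with a gripper value outside its range is refused whole. The fingers move at their own pace and stop on an object; FORCE is the grip in N (left out, the last holds). Time passes only in rows, so rows that do not move let the fingers close. It gives the time, the measured TCP pose, the force and the opening at its end, in the units of the state.
- arm.get_state(): the state, without advancing time (a new reading comes with each control period).
- optics.grab_frame(name): name is "side" or "top"; returns (picture, depth): 420x560x3 uint8, red, green, blue; 420x560 float32, m along the optical axis (not along the pixel's ray), 0 where there is no reading.
- optics.camera_model(name): a dict with "K" (3x3 intrinsics, pixels), "T" (4x4, takes a point from camera to world coordinates). Camera axes: x right, y up, looking along -z (the intrinsics and any distortion apply to the point x, -y, -z); pixel columns grow to the right and rows downward; lengths in m; the calibration is good to about 2 mm. A picture is of the moment at which its call begins. camera_model takes no time and is no camera call.
- arm.job_done(): hands the job in, once; it reports no verdict.
Trained networks look in the newest picture that a camera, given by its name, has taken for a name from the list of things; names that differ only in an ending like _2 or _b are one class to them, and where a whole thing is asked for, a point or a joint stands for the part that bears it (a point fixed in the world has none). Each returns a list of dicts, best first, with "conf" (0 to 1); they miss things now and then, are a little off and sometimes report something else, mostly with a low value. They report only what shows in the picture. A call takes as long as a camera call.
- outline_of(camera, name): "region" (420x560 bool, what is visible of it) and "uv" ([column, row] in pixels, amid what is visible of it).
- spot_point(camera, name): "uv" ([column, row] in pixels: a listed point, or the origin of a listed thing).
The state is a dict: "t": time; "q": joint angles; "qd": joint speeds; "joint_efforts": joint torques, N m; "eef_pos": TCP position; "ee_rot": TCP orientation; "force": force on the tool from outside, world axes, zero at the start; "moment": the same for the moment, N m; "width": finger opening in m.
Only numpy, scipy, OpenCV 4.12 (cv2) and the standard library are available. Lean on these libraries where they do the work, as an engineer would, in place of code of your own. Each camera call takes 0.05 s, during which the arm holds its last target. There are 200 camera calls.

TASK

Lift the vial carousel off its parking stand by the grip on top and fit it on the autosampler: press it only lightly on the sprung hub and turn it until its key drops into the keyway, then let it down fully home on the seat. Then turn it clockwise (seen from above) as far as the home stop, so that its empty place points at the sampling arm's column, and let go. Keep it upright, do not force anything, and leave the other things on the bench where they are.

Things in the scene. Friction and masses are not known exactly. Their poses are not given: they have to be found in the camera images.
- carousel_grip (a point): Centre of the vial carousel's grip: a black bar 44 mm long, 14 mm thick, 26 mm high, on a post at the middle; pinch it across y. The carousel is a loose aluminium disc of 136 mm diameter, about 0.31 kg. This point is on its axis, 96 mm above the underside of its central boss (76 mm across), on which it stands. Axes: z up, x along the bar towards the empty cup.
- empty_place (a point): Floor of the carousel's one empty cup, 50 mm from its axis along its x, 10 mm above the underside of the boss. The other five cups, 60 degrees apart, hold vials that are clipped in; their tops are 28 mm below the middle of the grip.
- carousel_base (a point): Point on the carousel's axis at the underside of its boss; same axes. From here a steel spindle of 18 mm diameter hangs 40 mm down, the last 7 mm tapering to 10 mm. One key, 7 mm wide, stands out on its +x side (under the empty cup) to 20 mm from the axis, from 4 to 22 mm below this point.
- carousel: The whole carousel; origin and axes as carousel_base.
- sampler: The autosampler, fixed: white housing 206 x 216 mm, top 60 mm high, sloping key panel in front out to x = -0.147. Origin on the bench below the hub's axis, x from front to back, z up. A column with a sampling arm, 160 mm high, stands at x = 0.083, y = -0.090; the arm, 20 mm wide, is swung out and runs from it along y = -0.090 to x = 0.002.
- hub_seat (a point): Fixed, on the hub's axis at the top of the grey seat ring (82 mm outside, 60 mm inside, 2 mm high), 62 mm above the bench; axes as the sampler's. When home, carousel_base is here. The hub stands in the well inside the ring, its top face 4 mm below this point.
- hub_bore (a point): Fixed, on the axis at the hub's top face. Hub: 53 mm across, 15 mm deep, bore 20.4 mm, one keyway 10 mm wide out to 21.5 mm from the axis. It is sprung: it gives up to 9 mm downwards (2.5 N at first, 5.5 N at the bottom, then rigid) and springs up round the key once key and keyway meet. The key then has about 5 degrees of play each way.
- home_place (a point): Fixed: where the empty cup must come, 50 mm from the hub's axis towards the column, 45 degrees clockwise (from above) of the sampler's x. The hub turns stiffly (0.04 N m). A cushioned stop ends its clockwise turn with the cup within about 4 mm of here. At the start the keyway points from 0.35 rad clockwise to 0.91 rad anticlockwise of the sampler's x; it is not measured.
- stand: The fixed parking stand, a grey tube 74 mm across and 52 mm high, 57 mm inside, on a foot 100 mm across; origin at its middle on the bench. The carousel's boss rests on its rim, the spindle hanging inside.
- spare_vial: A loose upright vial, 24 mm across and 50 mm high; origin at its middle underneath. To be left alone.
- dish_a: A loose petri dish, 90 mm across and 15 mm high; origin at its middle underneath. To be left alone.
- tape_roll: A loose roll of labelling tape, 52 mm across and 19 mm high; origin at its middle underneath. To be left alone.

How it is judged:
By the outcome, as a careful person would: the job done as asked, in the order asked, and still so for the second after the job is handed in, with the robot touching nothing.
It also fails if it takes over 69 s, if anything falls off the work surface, if the arm or the gripper's body presses on something with over 40 N, if the wrist force passes 120 N, or if a joint passes its speed limit or range.

## Working session

There is one attempt and no reset: what is moved stays moved. The work goes in short steps, Python scripts to look and compute and a shell command to move; the robot and the scene stay as the last step left them, time stands still between calls to the robot, and variables do not carry over. Pictures are saved under pics/ and viewed, on a budget of 10 in all, crops included, one or two more only if the job needs it, and the job is handed in when it is done.

```bash
ls; mkdir -p pics
cat > h.py <<'E'
import numpy as np, cv2
from station import arm, optics, outline_of, spot_point
def ray(cam,uv):
    m=optics.camera_model(cam);K=np.array(m["K"]);T=np.array(m["T"])
    d=np.array([(uv[0]-K[0,2])/K[0,0],-(uv[1]-K[1,2])/K[1,1],-1.0])
    return T[:3,3],T[:3,:3]@d
def at_z(cam,uv,z):
    o,d=ray(cam,uv);return o+d*(z-o[2])/d[2]
def at_depth(cam,uv,dep):
    o,d=ray(cam,uv);return o+d*dep
def cloud(cam,dep):
    m=optics.camera_model(cam);K=np.array(m["K"]);T=np.array(m["T"])
    v,u=np.mgrid[0:420,0:560]
    P=np.stack([(u-K[0,2])/K[0,0]*dep,-(v-K[1,2])/K[1,1]*dep,-dep],-1)
    return P@T[:3,:3].T+T[:3,3]
def save(n,im): cv2.imwrite("pics/"+n,cv2.cvtColor(im,cv2.COLOR_RGB2BGR))
E
python3 - <<'E'
from h import *
s=arm.get_state();print(s)
for c in("side","top"):
    print(c,optics.camera_model(c))
    im,d=optics.grab_frame(c);save(c+"0.png",im)
    for n in("carousel_grip","empty_place","carousel_base","hub_seat","hub_bore","home_place","sampler","stand"):
        r=spot_point(c,n)
        z={"carousel_grip":.148,"empty_place":.062,"carousel_base":.052,"hub_seat":.062,"hub_bore":.058,"home_place":.072,"sampler":0,"stand":0}[n]
        for q in r[:2]:
            print(c,n,round(q["conf"],2),np.round(q["uv"],1),at_z(c,q["uv"],z).round(4))
print(arm.get_state()["t"])
E
```

```text
pics
{'t': 0.0, 'q': array([-9.22912184e-01,  3.59401180e-01,  1.11167313e-02, -3.32080985e-04,
       -1.22411236e+00, -2.88105591e-01]), 'qd': array([-2.59299817e-04,  9.57147672e-04,  1.45458516e-03, -1.11475252e-03,
       -7.87038403e-05, -1.14701978e-03]), 'joint_efforts': array([-2.57476012e-05, -5.82713449e+01,  2.93054062e+01,  6.99748322e+00,
        6.92470014e-03, -2.23899474e-04]), 'eef_pos': array([ 0.23746168, -0.63135799,  0.22564189]), 'ee_rot': array([ 3.13996943e+00, -1.55482093e-04, -2.78192706e+00]), 'force': array([ 0.53891988, -0.64709223,  0.74105281]), 'moment': array([0.02907301, 0.02778004, 0.02957711]), 'width': 0.0872855516217152}
side {'K': array([[407.92978665,   0.        , 281.23272128],
       [  0.        , 407.92978665, 208.71418995],
       [  0.        ,   0.        ,   1.        ]]), 'T': array([[-0.96408788,  0.15280322, -0.21722277,  0.30720978],
       [-0.26554783, -0.54122071,  0.79784992,  1.00100966],
       [ 0.00434858,  0.82688048,  0.56236089,  0.74742591],
       [ 0.        ,  0.        ,  0.        ,  1.        ]])}
side carousel_g
[... 581 characters left out ...]
  ,   0.        ,   1.        ]]), 'T': array([[ 0.01841443,  0.98115415, -0.1923472 ,  0.22778304],
       [-0.99976593,  0.02025456,  0.00760462,  0.11479484],
       [ 0.01135721,  0.19216214,  0.98129747,  1.63430159],
       [ 0.        ,  0.        ,  0.        ,  1.        ]])}
top carousel_grip 0.74 [236.3 193. ] [0.5753 0.2372 0.148 ]
top empty_place 0.64 [224.4 192.2] [0.5971 0.28   0.062 ]
top carousel_base 0.72 [240.  202.6] [0.5683 0.233  0.052 ]
top hub_seat 0.72 [398.2 200.7] [ 0.5819 -0.242   0.062 ]
top hub_bore 0.88 [397.3 200.6] [ 0.583  -0.2402  0.058 ]
top home_place 0.92 [410.2 192. ] [ 0.6071 -0.2764  0.072 ]
top sampler 0.59 [393.4 206.8] [ 0.5761 -0.2407  0.    ]
0.9
```

View pics/side0.png

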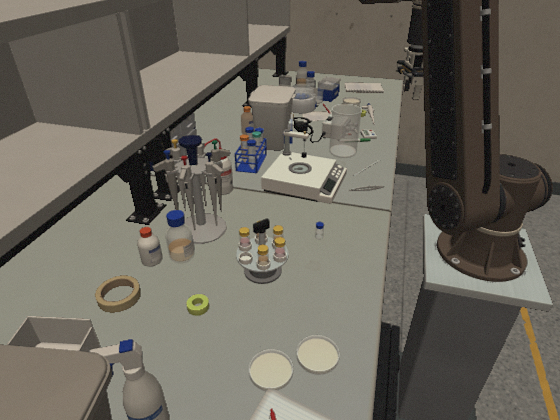

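View pics/top0.png

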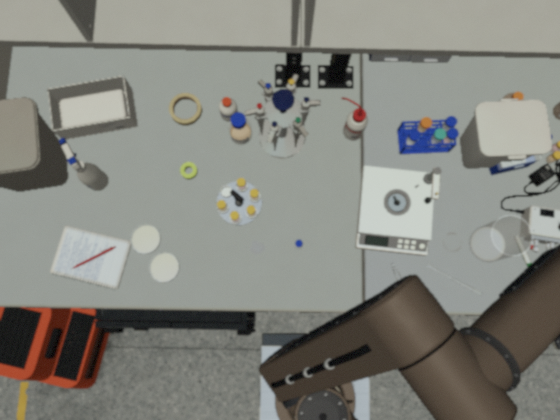

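The side view shows the carousel at about (261,250), the sampler at (303,175) and the spare vial at (320,230). In the top view the carousel is at (239,201) with its bar at (237,197), the hub is at (397,201) and the column is at (436,185). Next I'll fit the geometry from depth.

Run:
```python
from h import *
for c in("top","side"):
    im,d=optics.grab_frame(c); P=cloud(c,d); ok=d>0
    np.savez(c+"0.npz",im=im,d=d)
    near=ok&(np.hypot(P[...,0]-.571,P[...,1]-.235)<.09)
    z=P[...,2]
    b=near&(z>.138)&(z<.185); q=P[b]; 
    print(c,"bar n",len(q),q.mean(0).round(4),"zmax",np.percentile(q[:,2],[50,95]).round(4))
    r=cv2.minAreaRect((q[:,:2]*1000).astype(np.float32)); print("  rect mm",r)
    v=near&(z>.105)&(z<.135);q=P[v];print("  vial tops",len(q),q.mean(0).round(4))
    w,e=np.linalg.eigh(np.cov(P[b][:,:2].T));print("  pca deg",np.degrees(np.arctan2(*e[::-1,1])).round(1),np.sqrt(w))
    s=ok&(np.hypot(P[...,0]-.58,P[...,1]+.24)<.17)&(z>.052)&(z<.068);q=P[s]
    print("  sampler top",len(q),cv2.minAreaRect((q[:,:2]*1000).astype(np.float32)),"z",np.median(q[:,2]).round(4))
    k=ok&(np.hypot(P[...,0]-.66,P[...,1]+.33)<.05)&(z>.14)&(z<.19);print("  column/arm",k.sum(),P[k].mean(0),P[k].min(0),P[k].max(0))
    # hub crop data
    for n in ("spare_vial","dish_a","tape_roll"):
        for r in spot_point(c,n)[:2]: print("  ",n,round(r["conf"],2),at_z(c,r["uv"],0).round(3))
    cr=im[150:270,180:460] if c=="top" else im[130:300,220:360]
    save(c+"1.png",cv2.resize(cr,None,fx=2.8 if c=="top" else 3.5,fy=2.8 if c=="top" else 3.5,interpolation=cv2.INTER_CUBIC))
```

```text
top bar n 90 [0.5644 0.2347 0.1567] zmax [0.1583 0.1653]
  rect mm ((565.5249633789062, 235.30133056640625), (42.844791412353516, 17.03639030456543), 46.33320999145508)
  vial tops 359 [0.5594 0.2277 0.1182]
  pca deg 50.2 [0.00445933 0.01248296]
  sampler top 4544 ((598.6068725585938, -240.81399536132812), (217.42498779296875, 300.1991882324219), 84.612060546875) z 0.0593
  column/arm 142 [ 0.63798878 -0.33336784  0.14899867] [ 0.61040459 -0.34859594  0.14019035] [ 0.66412147 -0.32138106  0.1618111 ]
   spare_vial 0.47 [0.436 0.057 0.   ]
   dish_a 0.66 [0.378 0.461 0.   ]
   tape_roll 0.68 [0.667 0.396 0.   ]
side bar n 176 [0.565  0.2404 0.1529] zmax [0.1538 0.1622]
  rect mm ((565.73974609375, 237.85366821289062), (42.45375442504883, 17.71436309814453), 49.24883270263672)
  vial tops 448 [0.5542 0.2431 0.1172]
  pca deg 48.4 [0.00377189 0.013051  ]
  sampler top 1913 ((604.593994140625, -238.85328674316406), (226.1359100341797, 290.7435302734375), 84.88024139404297) z 0.0604
  column/arm 69 [ 0.63892489 -0.32898435  0.14848967] [ 0.61210769 -0.34442966  0.1400746 ] [ 0.66466422 -0.32091872  0.15524146]
   spare_vial 0.55 [ 0.614 -0.372  0.   ]
   spare_vial 0.53 [0.448 0.06  0.   ]
   dish_a 0.91 [0.37  0.459 0.   ]
   dish_a 0.56 [0.586 0.187 0.   ]
   tape_roll 0.63 [0.678 0.405 0.   ]
```

View pics/top1.png

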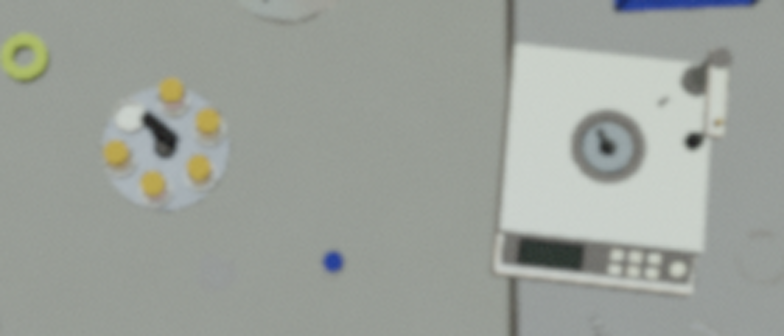

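View pics/side1.png

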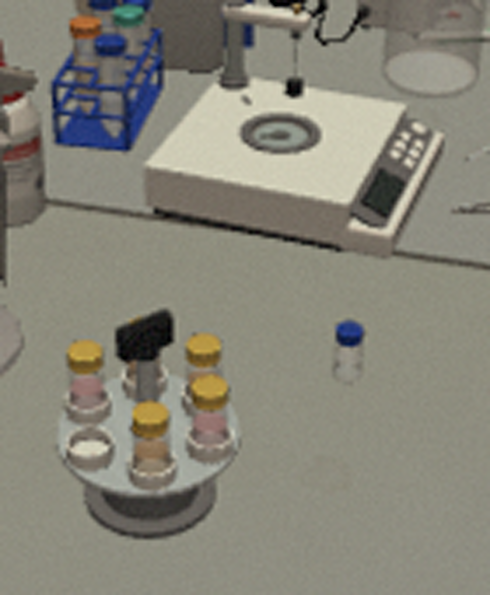

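The keyway shows as a dark mark at about (602,132) in the enlarged top crop, with the hub at (607,147), so it points roughly 15–20° anticlockwise of world x. The empty cup is at (130,118) and the bar direction is about 48.5°. First I'll turn the wrist and check for obstacles.

```bash
cat >> h.py <<'E'
from scipy.spatial.transform import Rotation as Ro
def delta(tgt,yaw=None):
    s=arm.get_state();R=Ro.from_euler("xyz",s["ee_rot"]).as_matrix()
    print("t",round(s["t"],2),"pos",s["eef_pos"].round(4),"rot",s["ee_rot"].round(4),"F",s["force"].round(2),"M",s["moment"].round(3),"w",round(s["width"],4))
    print(" tool delta cm",(R.T@(np.array(tgt)-s["eef_pos"])*100).round(2))
    if yaw is not None:
        print(" turn",(R.T@(Ro.from_matrix(Ro.from_euler("xyz",[np.pi,0,yaw]).as_matrix()@R.T).as_rotvec())).round(4))
E
python3 -m crank '[[60,[0,0,0],[0,0,-0.12]],[60,[0,0,0],[0,0,-0.12]],[60,[0,0,0],[0,0,-0.12]],[60,[0,0,0],[0,0,-0.127]]]' 20
python3 - <<'E'
from h import *
delta([.566,.236,.22],-2.295)
for c in("top","side"):
    P=cloud(c,np.load(c+"0.npz")["d"])
    r=np.hypot(P[...,0]-.566,P[...,1]-.236);m=(r<.25)&(r>.08)&(P[...,2]>.12)&(P[...,0]<.8)
    q=P[m]
    if len(q): i=np.argsort(r[m])[:200:25];print(c,q[i].round(3))
    # sampler edges: robust yaw
    im=np.load(c+"0.npz")["im"]
    s=(np.hypot(P[...,0]-.59,P[...,1]+.24)<.16)&(P[...,2]>.054)&(P[...,2]<.066)&(im.min(-1)>150)
    s=cv2.morphologyEx(s.astype(np.uint8),cv2.MORPH_OPEN,np.ones((3,3)))
    v,u=np.nonzero(s);xy=np.array([at_z(c,(a,b),.060)[:2] for a,b in zip(u,v)],np.float32)
    print(c,"housing",cv2.minAreaRect(xy*1000))
E
```

```text
t: 1.7
eef_pos: [0.2376, -0.6318, 0.2266]
ee_rot: [-3.142, -0.0, -2.29]
force: [-0.7, -0.1, 0.8]
width: 0.0613
t 1.7 pos [ 0.2376 -0.6318  0.2266] rot [-3.1416 -0.     -2.2898] F [-0.66 -0.11  0.79] M [ 0.013  0.094 -0.048] w 0.0613
 tool delta cm [-86.93  32.45   0.65]
 turn [-0.     -0.      0.0052]
top [[0.701 0.152 0.239]
 [0.711 0.141 0.242]
 [0.722 0.136 0.245]
 [0.73  0.136 0.154]
 [0.725 0.125 0.212]
 [0.729 0.125 0.242]
 [0.74  0.139 0.272]
 [0.734 0.122 0.219]]Traceback (most recent call last):
  File "<stdin>", line 12, in <module>
  File "h.py", line 8, in at_z
    o,d=ray(cam,uv);return o+d*(z-o[2])/d[2]
        ~~~^^^^^^^^
  File "h.py", line 4, in ray
    m=optics.camera_model(cam);K=np.array(m["K"]);T=np.array(m["T"])
ValueError: time passes only in moves, steps and waits
```

```bash
python3 -m crank '[[50,[-2,0.75,0],[0,0,0]],[50,[-3.5,1.3,0],[0,0,0]],[50,[-3.8,1.4,0],[0,0,0]],[50,[-3.8,1.4,0],[0,0,0]],[50,[-3.8,1.4,0],[0,0,0]],[50,[-3.8,1.4,0],[0,0,0]],[50,[-3.8,1.4,0],[0,0,0]],[50,[-3.8,1.4,0],[0,0,0]],[50,[-3.8,1.4,0],[0,0,0]],[50,[-3.8,1.4,0],[0,0,0]],[50,[-3.8,1.4,0],[0,0,0]],[50,[-3.8,1.4,0],[0,0,0]]]' && python3 -m crank '[[50,[-3.8,1.4,0],[0,0,0]],[50,[-3.8,1.4,0],[0,0,0]],[50,[-3.8,1.4,0],[0,0,0]],[50,[-3.8,1.4,0],[0,0,0]],[50,[-3.8,1.4,0],[0,0,0]],[50,[-3.8,1.4,0],[0,0,0]],[50,[-3.8,1.4,0],[0,0,0]],[50,[-3.8,1.4,0],[0,0,0]],[50,[-3.8,1.4,0],[0,0,0]],[50,[-3.8,1.4,0],[0,0,0]],[50,[-2.5,1.2,0],[0,0,0]],[50,[0,0,0],[0,0,0]]]'
python3 - <<'E'
from h import *
delta([.566,.236,.22],-2.295)
m=optics.camera_model("side")
for c in("side","top"):
    im,d=optics.grab_frame(c)
    for n in("carousel_grip","empty_place","carousel_base"):
        r=spot_point(c,n)
        z={"carousel_grip":.148,"empty_place":.062,"carousel_base":.052}[n]
        for q in r[:1]: print(c,n,round(q["conf"],2),at_z(c,q["uv"],z).round(4))
    if c=="side": save("side2.png",cv2.resize(im[150:310,190:350],(640,640),interpolation=cv2.INTER_CUBIC))
E
```

```text
t: 2.9
eef_pos: [0.4059, -0.198, 0.227]
ee_rot: [-3.141, 0.001, -2.295]
force: [0.9, 0.2, -0.2]
width: 0.0438
t: 4.1
eef_pos: [0.5608, 0.2076, 0.2258]
ee_rot: [-3.142, -0.0, -2.292]
force: [-0.4, -0.0, 0.2]
width: 0.0438
t 4.1 pos [0.5608 0.2076 0.2258] rot [-3.1416e+00 -3.0000e-04 -2.2924e+00] F [-0.4  -0.04  0.23] M [-0.048  0.114 -0.001] w 0.0438
 tool delta cm [-2.48  1.48  0.58]
 turn [-0.     -0.0003  0.0026]
side carousel_grip 0.94 [0.5727 0.2292 0.148 ]
side empty_place 0.6 [0.5915 0.2745 0.062 ]
side carousel_base 0.82 [0.5678 0.2387 0.052 ]
top carousel_grip 0.9 [0.5737 0.2417 0.148 ]
top empty_place 0.94 [0.6013 0.2691 0.062 ]
top carousel_base 0.97 [0.5585 0.232  0.052 ]
```

View pics/side2.png

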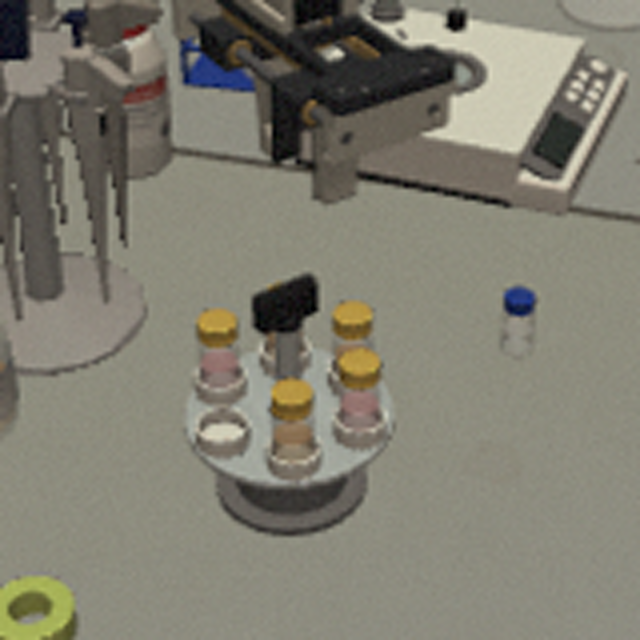

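The side view shows the bar clear at about (286,304) in the enlarged crop, with the open fingers above and behind it. I'll move over it, descend and close lightly.

```bash
python3 -m crank '[[50,[-1.3,0.67,0],[0,0,0]],[50,[-1.3,0.67,0],[0,0,0]],[50,[0,0,2],[0,0,0]],[50,[0,0,2.5],[0,0,0]],[50,[0,0,2],[0,0,0]],[50,[0,0,1.5],[0,0,0]],[50,[0,0,1.0],[0,0,0]],[50,[0,0,0.7],[0,0,0]],[50,[0,0,0],[0,0,0]]]' 20
python3 - <<'E'
from h import *
delta([.568,.236,.129],-2.295)
im,d=optics.grab_frame("top");im2,d2=optics.grab_frame("side")
save("g.png",np.hstack([cv2.resize(im[150:250,190:290],(400,400)),cv2.resize(im2[180:300,200:320],(400,400))]))
E
```

```text
t: 5.4
eef_pos: [0.5669, 0.2331, 0.1288]
ee_rot: [3.141, -0.001, -2.295]
force: [-0.3, 0.2, -0.1]
width: 0.0436
t 5.4 pos [0.5669 0.2331 0.1288] rot [ 3.1413e+00 -1.2000e-03 -2.2947e+00] F [-0.3   0.17 -0.07] M [0.05  0.102 0.014] w 0.0436
 tool delta cm [-0.29  0.11 -0.02]
 turn [ 0.0003 -0.0012  0.0003]
```

View pics/g.png

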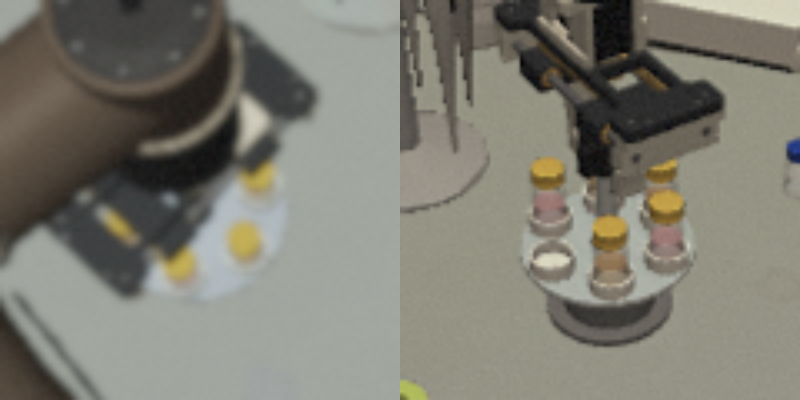

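The fingers straddle the bar above the vial caps, with the bar hidden behind the near finger at about (610,170). I'll close on it.

```bash
python3 -m crank '[[50,[-0.2,0.0,0],[0,0,0]],[20,[0,0,0],[0,0,0]],[10,[0,0,0],[0,0,0]],[0,[0,0,0],[0,0,0]],[0,[0,0,0],[0,0,0]],[0,[0,0,0],[0,0,0]],[0,[0,0,0],[0,0,0]],[0,[0,0,0],[0,0,0]]]' 30
python3 - <<'E'
from h import *
delta([.568,.236,.129],-2.295)
E
```

```text
t: 6.3
eef_pos: [0.5683, 0.2344, 0.1295]
ee_rot: [3.141, -0.0, -2.295]
force: [-1.3, 0.6, -0.4]
width: 0.0147
t 6.3 pos [0.5683 0.2344 0.1295] rot [ 3.1414e+00 -2.0000e-04 -2.2948e+00] F [-1.33  0.55 -0.42] M [ 0.263  0.391 -0.016] w 0.0147
 tool delta cm [-0.1   0.13  0.05]
 turn [ 0.0002 -0.0002  0.0002]
```

```bash
python3 -m crank '[[0,[0,0,-0.3],[0,0,0]],[0,[0,0,-0.7],[0,0,0]],[0,[0,0,-1],[0,0,0]],[0,[0,0,-1.5],[0,0,0]],[0,[0,0,-1.5],[0,0,0]],[0,[0,0,-1.5],[0,0,0]],[0,[0,0,-1],[0,0,0]],[0,[0,0,-0.5],[0,0,0]],[0,[0,0,0],[0,0,0]],[0,[0,0,0],[0,0,0]]]' 30
python3 - <<'E'
from h import *
delta([.568,.236,.209],-2.295)
from scipy.optimize import least_squares
for c in("side","top"):
    im,d=optics.grab_frame(c);P=cloud(c,d)
    for n in("carousel_grip","empty_place","carousel_base"):
        z={"carousel_grip":.228,"empty_place":.142,"carousel_base":.132}[n]
        for q in spot_point(c,n)[:1]: print(c,n,round(q["conf"],2),at_z(c,q["uv"],z).round(4))
    if c=="side": save("lift.png",cv2.resize(im[110:310,170:370],(600,600),interpolation=cv2.INTER_CUBIC))
E
```

```text
t: 7.3
eef_pos: [0.5681, 0.2342, 0.209]
ee_rot: [3.141, -0.001, -2.295]
force: [-0.1, -0.4, -3.2]
width: 0.0147
t 7.3 pos [0.5681 0.2342 0.209 ] rot [ 3.1412e+00 -7.0000e-04 -2.2950e+00] F [-0.06 -0.4  -3.19] M [-0.025  0.092 -0.036] w 0.0147
 tool delta cm [-0.13  0.12  0.  ]
 turn [ 0.0004 -0.0007  0.    ]
side carousel_grip 0.79 [0.5746 0.2359 0.228 ]
side empty_place 0.89 [0.5913 0.2634 0.142 ]
side carousel_base 0.73 [0.5594 0.2451 0.132 ]
top carousel_grip 0.74 [0.5669 0.2377 0.228 ]
top empty_place 0.62 [0.5967 0.2735 0.142 ]
top carousel_base 0.9 [0.5573 0.2369 0.132 ]
```

View pics/lift.png

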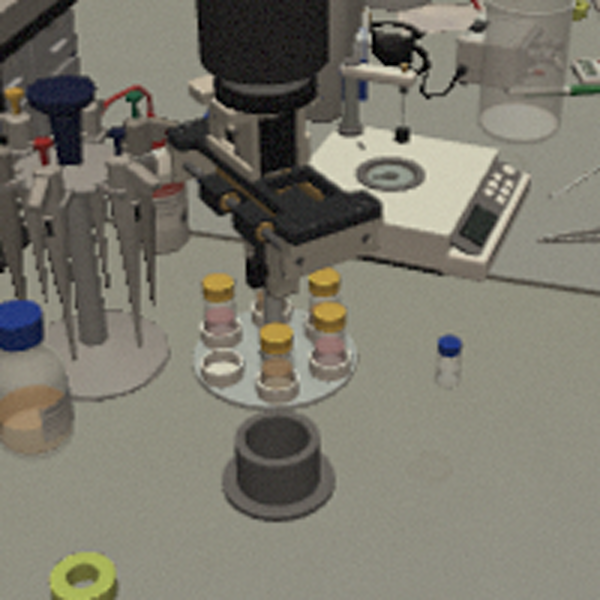

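The lift view shows the carousel hanging level at (275,355) above the empty stand at (278,460). Next I'll measure its axis offset in the grip from the caps, and the hub axis from the ring.

```bash
cat > m.py <<'E'
from h import *
from scipy.optimize import least_squares
M={c:optics.camera_model(c) for c in("top","side")}
def proj(c,X):
    T=np.array(M[c]["T"]);K=np.array(M[c]["K"]);p=(np.asarray(X)-T[:3,3])@T[:3,:3]
    return np.stack([K[0,0]*p[:,0]/-p[:,2]+K[0,2],K[1,1]*p[:,1]/p[:,2]+K[1,2]],-1)
def z_pt(c,uv,z):
    K=np.array(M[c]["K"]);T=np.array(M[c]["T"]);uv=np.atleast_2d(uv)
    d=np.c_[(uv[:,0]-K[0,2])/K[0,0],-(uv[:,1]-K[1,2])/K[1,1],-np.ones(len(uv))]@T[:3,:3].T
    return T[:3,3]+d*((z-T[2,3])/d[:,2])[:,None]
def caps(c,im,xy,zb):
    h=cv2.cvtColor(im,cv2.COLOR_RGB2HSV)
    g=((h[...,0]>14)&(h[...,0]<30)&(h[...,1]>130)&(h[...,2]>110)).astype(np.uint8)
    n,_,st,ce=cv2.connectedComponentsWithStats(g)
    out=[(ce[i],st[i,4]) for i in range(1,n) if st[i,4]>=15]
    return [(u,a) for u,a in out if np.hypot(*(z_pt(c,u,zb+.063)[0,:2]-xy))<.085]
def fitcar(obs,xy,zb,th0):
    def res(p,full=False):
        r=[]
        for c,bl in obs.items():
            a=p[2]+np.radians(60)*np.arange(1,6)
            X=np.c_[p[0]+.05*np.cos(a),p[1]+.05*np.sin(a),np.full(5,zb+.064)]
            U=proj(c,X)
            for u,_ in bl:
                d=u-U;r+=list(d[np.argmin((d**2).sum(1))])
        return np.array(r)
    s=least_squares(res,[*xy,th0],loss="soft_l1");return s.x,res(s.x).round(1)
E
python3 - <<'E'
from m import *
obs={}
for c in("side","top"):
    im,d=optics.grab_frame(c);obs[c]=caps(c,im,(.568,.235),.132)
s=arm.get_state()
x,r=fitcar(obs,(.568,.235),.132,.85);print("held",x.round(4),np.degrees(x[2]).round(1),r)
for c in obs:
    x1,r=fitcar({c:obs[c]},(.568,.235),.132,.85);print("  ",c,x1.round(4),len(obs[c]),r)
print("tool-to-axis world",(x[:2]-s["eef_pos"][:2]).round(4))
for c in("side","top"):
    f=np.load(c+"0.npz");im=f["im"]
    g=im.astype(int).min(-1)
    vv,uu=np.mgrid[0:420,0:560]
    X=z_pt(c,np.c_[uu.ravel(),vv.ravel()],.062).reshape(420,560,3)
    m=(np.hypot(X[...,0]-.583,X[...,1]+.24)<.058)&(g<165)
    n,l,st,ce=cv2.connectedComponentsWithStats(m.astype(np.uint8));i=1+st[1:,4].argmax()
    cn=max(cv2.findContours((l==i).astype(np.uint8),cv2.RETR_EXTERNAL,cv2.CHAIN_APPROX_NONE)[0],key=len)
    q=z_pt(c,cn[:,0,:].astype(float),.062)[:,:2]
    f2=least_squares(lambda p:np.hypot(*(q-p[:2]).T)-p[2],[.58,-.24,.041],loss="soft_l1",f_scale=.002).x
    print(c,"ring",f2.round(4))
    # housing corners
    w=(np.hypot(X[...,0]-.58,X[...,1]+.24)<.17)&(g>175)
    n,l,st,ce=cv2.connectedComponentsWithStats(w.astype(np.uint8));i=1+st[1:,4].argmax()
    q=X[l==i][:,:2].astype(np.float32)*1000;print(c,"housing rect",cv2.minAreaRect(q))
E
```

```text
held [0.5669 0.2354 0.8842] 50.7 [-0.2  0.4 -0.3  0.4 -0.2  0.2 -0.1  0.1  0.1  0.5  0.5  0.4  0.1  0.2
  0.2 -0.3]
   side [0.567  0.2367 0.8885] 4 [ 0.   0.2 -0.   0.1 -0.  -0.1  0.  -0.2]
   top [0.5664 0.2346 0.8796] 4 [-0.2  0.2  0.3  0.3 -0.1 -0.  -0.  -0.5]
tool-to-axis world [-0.0015  0.0011]
side ring [ 0.5784 -0.2373  0.0414]
side housing rect ((578.2579345703125, -234.9571990966797), (207.76205444335938, 201.596435546875), 85.27687072753906)
top ring [ 0.5785 -0.2375  0.039 ]
top housing rect ((578.8094482421875, -238.15615844726562), (215.55638122558594, 205.85830688476562), 84.79314422607422)
```

Run:
```python
from m import *
for c,h in(("side",(.5784,-.2373)),("top",(.5785,-.2375))):
    im=np.load(c+"0.npz")["im"].astype(float).mean(-1)
    # resample hub top onto 1 mm grid in polar
    for lo,hi in((.012,.020),(.013,.018)):
        ang=np.radians(np.arange(-180,180,10));v=[]
        for a in ang:
            r=np.linspace(lo,hi,7);X=np.c_[h[0]+r*np.cos(a),h[1]+r*np.sin(a),np.full(7,.058)]
            U=proj(c,X).astype(np.float32);v.append(cv2.remap(im.astype(np.float32),U[:,:1],U[:,1:],cv2.INTER_LINEAR).mean())
        v=np.array(v);w=np.clip(np.median(v)-v,0,None);w[w<w.max()*.4]=0
        print(c,lo,"dark dir",np.degrees(np.angle((w*np.exp(1j*ang)).sum())).round(1),v.round(0).astype(int))
delta([.580,-.2388,.209],-2.295)
```

```text
side 0.012 dark dir 19.5 [144 144 145 143 142 140 139 136 133 134 134 132 135 138 142 144 138 126
 113 109 107 106 118 132 136 136 137 138 137 138 139 138 136 139 143 144]
side 0.013 dark dir 19.2 [145 145 145 144 143 141 140 137 132 133 133 131 135 138 144 146 139 125
 111 106 105 104 118 131 138 139 138 139 138 139 140 139 138 141 144 145]
top 0.012 dark dir 25.2 [158 158 156 156 156 156 157 158 157 157 156 156 157 157 158 157 156 153
 143 126 109 108 125 143 153 155 157 158 157 157 155 156 156 157 157 157]
top 0.013 dark dir 25.2 [159 159 158 157 157 158 158 159 158 158 157 157 158 158 158 158 157 153
 143 125 107 105 123 143 153 156 158 159 158 158 156 157 157 158 159 159]
t 7.8 pos [0.5684 0.2344 0.2094] rot [ 3.1416e+00 -2.0000e-04 -2.2948e+00] F [-0.41 -0.06 -2.88] M [0.028 0.056 0.013] w 0.015
 tool delta cm [ 34.68 -32.21   0.05]
 turn [ 0.     -0.0002  0.0002]
```

```bash
python3 -m crank '[[0,[1,-0.93,0],[0,0,0]],[0,[1.5,-1.39,0],[0,0,0]],[0,[2,-1.858,0],[0,0,0]],[0,[2,-1.858,0],[0,0,0]],[0,[2,-1.858,0],[0,0,0]],[0,[2,-1.858,0],[0,0,0]],[0,[2,-1.858,0],[0,0,0]],[0,[2,-1.858,0],[0,0,0]],[0,[2,-1.858,0],[0,0,0]],[0,[2,-1.858,0],[0,0,0]],[0,[2,-1.858,0],[0,0,0]],[0,[2,-1.858,0],[0,0,0]]]' && python3 -m crank '[[0,[2,-1.858,0],[0,0,0]],[0,[2,-1.858,0],[0,0,0]],[0,[2,-1.858,0],[0,0,0]],[0,[2,-1.858,0],[0,0,0]],[0,[2,-1.858,0],[0,0,0]],[0,[1.2,-1.1,0],[0,0,0]],[0,[1,-0.93,0],[0,0,0]],[0,[0,0,0],[0,0,0.07]],[0,[0,0,0],[0,0,0.08]],[0,[0,0,0],[0,0,0.068]],[0,[0,0,0],[0,0,0]],[0,[0,0,0],[0,0,0]]]'
python3 - <<'E'
from m import *
obs={}
for c in("side","top"):
    im,d=optics.grab_frame(c);obs[c]=caps(c,im,(.579,-.2375),.1315)
    if c=="side": save("hub.png",cv2.resize(im[80:230,220:400],(720,600),interpolation=cv2.INTER_CUBIC))
s=arm.get_state();b=.0775
for c in obs:
    if obs[c]:
        x1,r=fitcar({c:obs[c]},(.579,-.2375),s["eef_pos"][2]-b,.63);print("  ",c,x1.round(4),len(obs[c]),r)
x,r=fitcar(obs,(.579,-.2375),s["eef_pos"][2]-b,.63);print(x.round(4),np.degrees(x[2]),r)
delta([.580,-.2388,.209],-2.513)
E
```

```text
t: 9.0
eef_pos: [0.5751, -0.0751, 0.2098]
ee_rot: [-3.141, 0.0, -2.295]
force: [0.4, 0.4, -2.6]
width: 0.0145
t: 10.2
eef_pos: [0.5798, -0.239, 0.2096]
ee_rot: [3.142, 0.0, -2.511]
force: [0.0, 0.8, -3.2]
width: 0.0144
   side [ 0.5803 -0.2445  0.6815] 4 [-0.2 -0.1  0.2  0.2  0.1 -0.3 -0.1  0.2]
   top [ 0.58   -0.2381  0.6301] 1 [ 0. -0.]
[ 0.5792 -0.2395  0.6635] 38.01826350549399 [-0.3 -0.6  0.1 -0.5  0.2 -1.1  0.2 -0.4 -1.   0.1]
t 10.3 pos [ 0.5799 -0.239   0.2096] rot [-3.1416e+00  1.0000e-04 -2.5111e+00] F [-0.26  0.37 -1.9 ] M [0.021 0.063 0.076] w 0.0146
 tool delta cm [-0.02  0.01  0.06]
 turn [-0.      0.0001  0.0019]
```

View pics/hub.png

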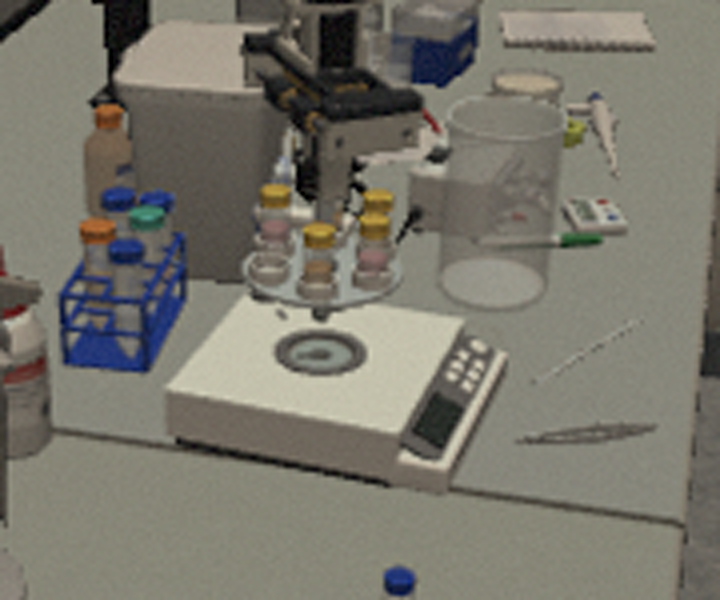

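The hub view shows the spindle tip at about (320,314) directly above the hub at (319,352), and the disc is level. I'll check the tip by projection.

Run:
```python
from m import *
for z in (.0915,):
    for X in ((.580,-.2388,z),(.580,-.2445,z),(.580,-.2335,z),(.575,-.2388,z)):
        u=proj("side",[X])[0];print(X,u.round(2),"crop",((u-[220,80])*4+1.5).round(1))
print("hub ctr",((proj("side",[(.5784,-.2373,.062)])[0]-[220,80])*4+1.5).round(1))
U=[]
im,d=optics.grab_frame("side")
save("tip.png",cv2.resize(im[145:180,280:320],(800,700),interpolation=cv2.INTER_CUBIC))
for c,_ in caps("side",im,(.58,-.24),.1315): print("cap",c.round(1),z_pt("side",c,.1955)[0].round(4))
a=np.radians(36+60*np.arange(1,6));print(proj("side",np.c_[.58+.05*np.cos(a),-.2388+.05*np.sin(a),np.full(5,.1955)]).round(1))
```

```text
(0.58, -0.2388, 0.0915) [299.48 159.69] crop [319.4 320.3]
(0.58, -0.2445, 0.0915) [299.85 158.96] crop [320.9 317.4]
(0.58, -0.2335, 0.0915) [299.12 160.37] crop [318. 323.]
(0.575, -0.2388, 0.0915) [300.88 159.87] crop [325. 321.]
hub ctr [319.8 351.3]
cap [288.3 127.2] [ 0.6282 -0.2646  0.1955]
cap [314.1 128.7] [ 0.5414 -0.2765  0.1955]
cap [313.5 134.2] [ 0.5341 -0.2314  0.1955]
cap [299.6 137.3] [ 0.5726 -0.1953  0.1955]
[[298.5 138. ]
 [312.6 135.8]
 [314.1 129.7]
 [302.2 125.9]
 [288.7 127.9]]
```

View pics/tip.png

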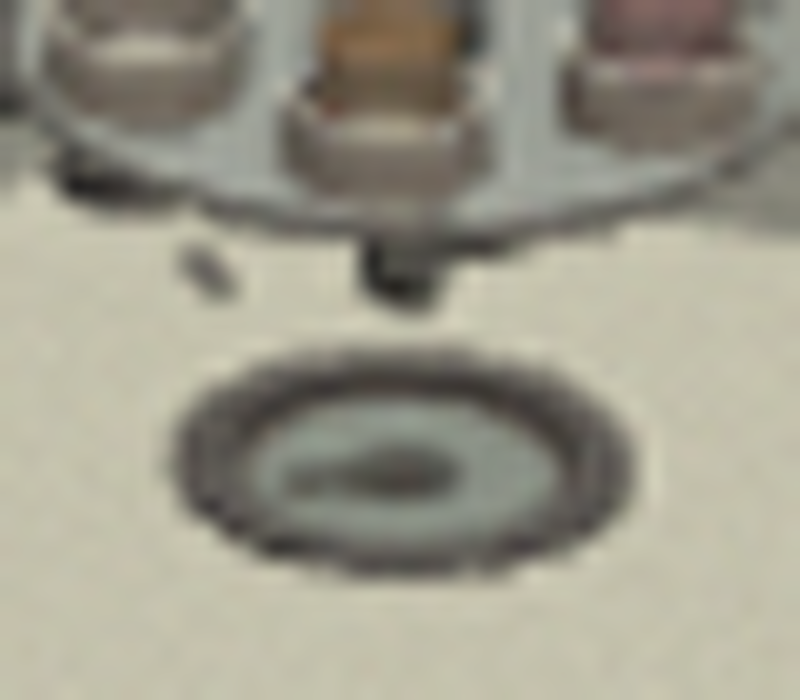

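The enlarged tip view shows the spindle tip at x≈403 and the bore at x≈400–405, so they are aligned across the picture. The keyway points left and slightly down, which is +x and a little +y. I'll descend in steps while watching the force.

```bash
python3 -m crank '[[0,[-0.06,0.08,0.5],[0,0,0]],[0,[0,0,1],[0,0,0]],[0,[0,0,1],[0,0,0]],[0,[0,0,0.4],[0,0,0]],[0,[0,0,0],[0,0,0]],[0,[0,0,0],[0,0,0]]]'
python3 -m crank '[[0,[0,0,0.25],[0,0,0]],[0,[0,0,0.25],[0,0,0]],[0,[0,0,0.2],[0,0,0]],[0,[0,0,0.1],[0,0,0]],[0,[0,0,0],[0,0,0]]]'
python3 -c "
from h import *
delta([.580,-.238,.167],-2.513)"
```

```text
t: 10.95
eef_pos: [0.5801, -0.2381, 0.1805]
ee_rot: [-3.142, -0.0, -2.513]
force: [0.5, -0.2, -2.6]
width: 0.0146
t: 11.45
eef_pos: [0.5798, -0.238, 0.1724]
ee_rot: [3.141, -0.0, -2.513]
force: [0.1, -0.9, -3.2]
width: 0.0144
t 11.45 pos [ 0.5798 -0.238   0.1724] rot [ 3.1414e+00 -2.0000e-04 -2.5128e+00] F [ 0.09 -0.86 -3.22] M [ 0.001  0.069 -0.027] w 0.0144
 tool delta cm [-0.01 -0.01  0.54]
 turn [ 0.0002 -0.0002  0.0002]
```

```bash
python3 -m crank '[[0,[0,0,0.2],[0,0,0]],[0,[0,0,0.2],[0,0,0]],[0,[0,0,0.2],[0,0,0]],[0,[0,0,0],[0,0,0]],[0,[0,0,0],[0,0,0]]]'
python3 -c "
from h import *
delta([.580,-.238,.160],-2.513)"
python3 -m crank '[[0,[0,0,0.2],[0,0,0]],[0,[0,0,0.2],[0,0,0]],[0,[0,0,0],[0,0,0]],[0,[0,0,0],[0,0,0]]]'
python3 -c "
from h import *
delta([.580,-.238,.158],-2.513)"
```

```text
t: 11.95
eef_pos: [0.5799, -0.238, 0.1665]
ee_rot: [3.142, -0.0, -2.513]
force: [0.3, -0.0, -3.5]
width: 0.0146
t 11.95 pos [ 0.5799 -0.238   0.1665] rot [ 3.1415e+00 -2.0000e-04 -2.5127e+00] F [ 0.27 -0.01 -3.51] M [ 0.002  0.057 -0.004] w 0.0146
 tool delta cm [-0.01 -0.    0.65]
 turn [ 0.0001 -0.0002  0.0003]
t: 12.35
eef_pos: [0.5799, -0.238, 0.1624]
ee_rot: [3.141, -0.0, -2.513]
force: [0.3, -0.0, -4.4]
width: 0.0145
t 12.35 pos [ 0.5799 -0.238   0.1624] rot [ 3.1414e+00 -2.0000e-04 -2.5128e+00] F [ 0.27 -0.02 -4.41] M [-0.081  0.022  0.049] w 0.0145
 tool delta cm [-0.01 -0.01  0.44]
 turn [ 0.0002 -0.0002  0.0002]
```

```bash
python3 -m crank '[[0,[0,0,0.2],[0,0,0]],[0,[0,0,0.15],[0,0,0]],[0,[0,0,0.1],[0,0,0]],[0,[0,0,0],[0,0,0]],[0,[0,0,0],[0,0,0]]]'
python3 -m crank '[[0,[0,0,0.1],[0,0,0]],[0,[0,0,0.1],[0,0,0]],[0,[0,0,0.1],[0,0,0]],[0,[0,0,0],[0,0,0]],[0,[0,0,0],[0,0,0]]]'
python3 -c "
from h import *
delta([.580,-.238,.155],-2.513)"
```

```text
t: 12.85
eef_pos: [0.5799, -0.238, 0.158]
ee_rot: [3.142, -0.0, -2.513]
force: [0.8, -0.2, -2.9]
width: 0.0147
t: 13.35
eef_pos: [0.5801, -0.2381, 0.1553]
ee_rot: [-3.141, 0.0, -2.513]
force: [-0.2, -0.7, 0.6]
width: 0.0143
t 13.35 pos [ 0.5801 -0.2381  0.1553] rot [-3.1412e+00  2.0000e-04 -2.5127e+00] F [-0.23 -0.72  0.59] M [-0.207  0.143 -0.017] w 0.0143
 tool delta cm [0.01 0.01 0.03]
 turn [-0.0004  0.0002  0.0003]
```

The key is on the hub, pressed at about 3.5 N. I'll turn clockwise in small steps and watch for the force to drop back to the weight.

```bash
python3 -m crank '[[0,[0,0,0],[0,0,0.03]],[0,[0,0,0],[0,0,0.03]],[0,[0,0,0],[0,0,0.03]],[0,[0,0,0],[0,0,0]]]'
python3 -m crank '[[0,[0,0,0],[0,0,0.03]],[0,[0,0,0],[0,0,0.03]],[0,[0,0,0],[0,0,0]],[0,[0,0,0],[0,0,0]]]'
python3 -c "
from h import *
delta([.580,-.238,.155],-2.513)"
```

```text
t: 13.75
eef_pos: [0.5799, -0.238, 0.155]
ee_rot: [3.141, -0.0, -2.604]
force: [-0.7, -0.3, 0.1]
width: 0.0145
t: 14.15
eef_pos: [0.5799, -0.238, 0.155]
ee_rot: [3.142, -0.0, -2.663]
force: [-0.9, -0.0, -0.3]
width: 0.0147
t 14.15 pos [ 0.5799 -0.238   0.155 ] rot [ 3.1415e+00 -1.0000e-04 -2.6626e+00] F [-0.85 -0.02 -0.31] M [-0.077  0.44   0.006] w 0.0147
 tool delta cm [-0.01 -0.    0.  ]
 turn [ 1.000e-04 -1.000e-04 -1.496e-01]
```

Yaw is now 27.4° and it is still on the hub top, so I'll keep turning.

```bash
for i in 1; do python3 -m crank '[[0,[0,0,0],[0,0,0.03]],[0,[0,0,0],[0,0,0.02]],[0,[0,0,0],[0,0,0]],[0,[0,0,0],[0,0,0]]]'; done
python3 -m crank '[[0,[0,0,0],[0,0,0.03]],[0,[0,0,0],[0,0,0.02]],[0,[0,0,0],[0,0,0]],[0,[0,0,0],[0,0,0]]]'
python3 -c "
from h import *
delta([.580,-.238,.155],-2.513)"
```

```text
t: 14.55
eef_pos: [0.5799, -0.2379, 0.1547]
ee_rot: [3.141, -0.0, -2.713]
force: [-0.7, -0.2, -2.9]
width: 0.0147
t: 14.95
eef_pos: [0.58, -0.238, 0.155]
ee_rot: [3.142, 0.0, -2.763]
force: [0.2, -0.7, -3.3]
width: 0.0147
t 14.95 pos [ 0.58  -0.238  0.155] rot [ 3.1415  0.     -2.7627] F [ 0.23 -0.73 -3.27] M [-0.168  0.072  0.01 ] w 0.0147
 tool delta cm [ 0. -0.  0.]
 turn [ 1.000e-04  0.000e+00 -2.497e-01]
```

The force is back at −3.3 N, so the key dropped in at about 25°. Now I'll lower to the seat, keeping the force low.

```bash
python3 -m crank '[[0,[0,0,0.2],[0,0,0]],[0,[0,0,0.2],[0,0,0]],[0,[0,0,0.2],[0,0,0]],[0,[0,0,0],[0,0,0]],[0,[0,0,0],[0,0,0]]]'
python3 -m crank '[[0,[0,0,0.2],[0,0,0]],[0,[0,0,0.2],[0,0,0]],[0,[0,0,0.2],[0,0,0]],[0,[0,0,0.15],[0,0,0]],[0,[0,0,0],[0,0,0]],[0,[0,0,0],[0,0,0]]]'
python3 -c "
from h import *
delta([.580,-.238,.1395],-2.513)"
```

```text
t: 15.45
eef_pos: [0.5799, -0.238, 0.1489]
ee_rot: [3.141, -0.0, -2.763]
force: [-0.1, -0.1, -3.3]
width: 0.0145
t: 16.05
eef_pos: [0.5799, -0.238, 0.1415]
ee_rot: [3.141, -0.0, -2.763]
force: [0.0, -0.3, -3.2]
width: 0.0142
t 16.05 pos [ 0.5799 -0.238   0.1415] rot [ 3.1414e+00 -2.0000e-04 -2.7628e+00] F [ 0.03 -0.29 -3.16] M [-0.167  0.039  0.004] w 0.0142
 tool delta cm [-0.01 -0.    0.2 ]
 turn [ 2.000e-04 -2.000e-04 -2.498e-01]
```

```bash
python3 -m crank '[[0,[0,0,0.1],[0,0,0]],[0,[0,0,0.05],[0,0,0]],[0,[0,0,0],[0,0,0]],[0,[0,0,0],[0,0,0]]]'
python3 -m crank '[[0,[0,0,0.05],[0,0,0]],[0,[0,0,0.03],[0,0,0]],[0,[0,0,0],[0,0,0]],[0,[0,0,0],[0,0,0]]]'
python3 -c "
from h import *
delta([.580,-.238,.1395],-2.513)"
```

```text
t: 16.45
eef_pos: [0.58, -0.238, 0.1401]
ee_rot: [3.142, -0.0, -2.763]
force: [0.3, -0.3, -3.3]
width: 0.0143
t: 16.85
eef_pos: [0.58, -0.2381, 0.1395]
ee_rot: [-3.141, 0.0, -2.763]
force: [-1.7, -1.0, -0.2]
width: 0.0145
t 16.85 pos [ 0.58   -0.2381  0.1395] rot [-3.1414e+00  1.0000e-04 -2.7628e+00] F [-1.72 -1.04 -0.21] M [-0.162  0.484  0.061] w 0.0145
 tool delta cm [-0.01  0.01  0.  ]
 turn [-2.000e-04  1.000e-04 -2.498e-01]
```

It is seated: the force shows the seat carrying the weight at TCP 0.1395, which is the expected home height. Now I'll turn clockwise towards the stop, about 1.25 rad away.

```bash
python3 -m crank '[[0,[0,0,0],[0,0,0.04]],[0,[0,0,0],[0,0,0.08]],[0,[0,0,0],[0,0,0.08]],[0,[0,0,0],[0,0,0.08]],[0,[0,0,0],[0,0,0.08]],[0,[0,0,0],[0,0,0.04]],[0,[0,0,0],[0,0,0]]]'
python3 -c "
from h import *
delta([.580,-.238,.1395],.876-3.1416-1.752)"
python3 -m crank '[[0,[0,0,0],[0,0,0.08]],[0,[0,0,0],[0,0,0.08]],[0,[0,0,0],[0,0,0.08]],[0,[0,0,0],[0,0,0.08]],[0,[0,0,0],[0,0,0.08]],[0,[0,0,0],[0,0,0.05]],[0,[0,0,0],[0,0,0]]]'
python3 -c "
from h import *
delta([.580,-.238,.1395],.876-3.1416-1.752)"
```

```text
t: 17.55
eef_pos: [0.5801, -0.2382, 0.1395]
ee_rot: [-3.141, 0.0, 3.12]
force: [-0.0, -0.5, 0.4]
width: 0.0143
t 17.55 pos [ 0.5801 -0.2382  0.1395] rot [-3.1413e+00  4.0000e-04  3.1200e+00] F [-0.02 -0.52  0.41] M [-0.503  0.149 -0.013] w 0.0143
 tool delta cm [ 0.01  0.02 -0.  ]
 turn [-1.000e-04  5.000e-04  8.544e-01]
t: 18.25
eef_pos: [0.58, -0.2381, 0.1394]
ee_rot: [-3.141, 0.0, 2.671]
force: [-1.8, -2.4, -0.2]
width: 0.0147
t 18.25 pos [ 0.58   -0.2381  0.1394] rot [-3.1414e+00  2.0000e-04  2.6710e+00] F [-1.85 -2.43 -0.2 ] M [-0.613  0.311  0.008] w 0.0147
 tool delta cm [ 0.01  0.01 -0.01]
 turn [-1.000e-04  2.000e-04  4.054e-01]
```

```bash
python3 -m crank '[[0,[0,0,0],[0,0,0.08]],[0,[0,0,0],[0,0,0.08]],[0,[0,0,0],[0,0,0.07]],[0,[0,0,0],[0,0,0.05]],[0,[0,0,0],[0,0,0]]]'
python3 -c "
from h import *
delta([.580,-.238,.1395],.876-3.1416-1.752)"
python3 -m crank '[[0,[0,0,0],[0,0,0.03]],[0,[0,0,0],[0,0,0.03]],[0,[0,0,0],[0,0,0]]]'
python3 -c "
from h import *
delta([.580,-.238,.1395],.876-3.1416-1.752)"
```

```text
t: 18.75
eef_pos: [0.5801, -0.2382, 0.1394]
ee_rot: [-3.142, 0.0, 2.392]
force: [0.1, -2.0, -0.5]
width: 0.0144
t 18.75 pos [ 0.5801 -0.2382  0.1394] rot [-3.1416e+00  4.0000e-04  2.3920e+00] F [ 0.07 -1.97 -0.54] M [-0.757  0.229  0.029] w 0.0144
 tool delta cm [ 0.02  0.01 -0.01]
 turn [-0.      0.0004  0.1264]
t: 19.05
eef_pos: [0.5801, -0.2382, 0.1394]
ee_rot: [-3.142, 0.0, 2.33]
force: [-1.9, -2.5, 0.8]
width: 0.0148
t 19.05 pos [ 0.5801 -0.2382  0.1394] rot [-3.1416e+00  3.0000e-04  2.3298e+00] F [-1.88 -2.46  0.76] M [-0.953  0.304  0.016] w 0.0148
 tool delta cm [ 0.02  0.01 -0.01]
 turn [-0.      0.0003  0.0642]
```

```bash
for r in a; do python3 -m crank '[[0,[0,0,0],[0,0,0.03]],[0,[0,0,0],[0,0,0]]]' >/dev/null; python3 -c "
from h import *
delta([.580,-.238,.1395],2.265)"; done
python3 -m crank '[[0,[0,0,0],[0,0,0.03]],[0,[0,0,0],[0,0,0]]]' >/dev/null; python3 -c "
from h import *
delta([.580,-.238,.1395],2.265)"
python3 -m crank '[[0,[0,0,0],[0,0,0.02]],[0,[0,0,0],[0,0,0]]]' >/dev/null; python3 -c "
from h import *
delta([.580,-.238,.1395],2.265)"
```

```text
t 19.25 pos [ 0.5801 -0.2381  0.1394] rot [3.1415e+00 3.0000e-04 2.2993e+00] F [-0.52 -3.49  1.41] M [-0.986  0.386  0.031] w 0.0145
 tool delta cm [ 0.01 -0.   -0.01]
 turn [0.0001 0.0003 0.0343]
t 19.45 pos [ 0.5801 -0.2381  0.1394] rot [3.1415e+00 3.0000e-04 2.2690e+00] F [-0.96 -2.19  1.89] M [-1.067  0.377  0.033] w 0.0144
 tool delta cm [ 0.01  0.   -0.01]
 turn [0.0001 0.0003 0.004 ]
t 19.65 pos [ 0.5801 -0.2381  0.1394] rot [3.1415e+00 2.0000e-04 2.2495e+00] F [-0.53 -2.77  2.17] M [-1.079  0.516  0.151] w 0.0144
 tool delta cm [ 0.01 -0.   -0.01]
 turn [ 0.0001  0.0002 -0.0155]
```

```bash
python3 -m crank '[[0,[0,0,0],[0,0,0.015]],[0,[0,0,0],[0,0,0]]]' >/dev/null; python3 -c "
from h import *
delta([.580,-.238,.1395],2.265)"
python3 -m crank '[[0,[0,0,0],[0,0,0.015]],[0,[0,0,0],[0,0,0]]]' >/dev/null; python3 -c "
from h import *
delta([.580,-.238,.1395],2.265)"
```

```text
t 19.85 pos [ 0.5801 -0.2381  0.1394] rot [3.1415e+00 3.0000e-04 2.2347e+00] F [-1.03 -2.43  3.35] M [-1.127  0.489  0.04 ] w 0.0148
 tool delta cm [ 0.01  0.   -0.01]
 turn [ 0.0001  0.0003 -0.0303]
t 20.05 pos [ 0.58   -0.238   0.1394] rot [3.1415e+00 2.0000e-04 2.2197e+00] F [-1.18 -2.    3.46] M [-1.06   0.606  0.076] w 0.0144
 tool delta cm [ 0.01 -0.   -0.01]
 turn [ 0.0001  0.0002 -0.0453]
```

```bash
python3 -m crank '[[0,[0,0,-0.02],[0,0,0.015]],[0,[0,0,0],[0,0,0]]]' >/dev/null; python3 -c "
from h import *
delta([.580,-.238,.1395],2.265)"
python3 -m crank '[[0,[0,0,0],[0,0,0.015]],[0,[0,0,0],[0,0,0]]]' >/dev/null; python3 -c "
from h import *
delta([.580,-.238,.1395],2.265)"
python3 -m crank '[[0,[0,0,0],[0,0,0]]]' >/dev/null
python3 - <<'E'
from m import *
delta([.580,-.238,.1395],2.265)
obs={}
for c in("side","top"):
    im,d=optics.grab_frame(c);obs[c]=caps(c,im,(.579,-.2375),.062)
for c in obs:
    if obs[c]:
        x1,r=fitcar({c:obs[c]},(.58,-.238),.062,-.88);print("  ",c,x1.round(4),len(obs[c]),np.degrees(x1[2]).round(1),r)
E
```

```text
t 20.25 pos [ 0.5799 -0.238   0.1394] rot [-3.1415e+00 -1.0000e-04  2.2046e+00] F [-1.29 -2.4   4.03] M [-1.075  0.531  0.074] w 0.0145
 tool delta cm [-0.    0.   -0.01]
 turn [-0.0001 -0.0001 -0.0604]
t 20.45 pos [ 0.58   -0.238   0.1394] rot [ 3.1416 -0.      2.1896] F [-1.11 -2.    3.03] M [-1.09   0.52   0.036] w 0.0149
 tool delta cm [-0.   -0.   -0.01]
 turn [ 0.     -0.     -0.0754]
t 20.55 pos [ 0.58   -0.238   0.1394] rot [-3.1416e+00 -1.0000e-04  2.1904e+00] F [-1.31 -3.45  2.5 ] M [-1.07   0.386  0.132] w 0.0146
 tool delta cm [-0.    0.   -0.01]
 turn [-0.     -0.0001 -0.0746]
   side [ 0.5811 -0.2426 -0.9441] 4 -54.1 [ 0.   0.2  0.1  0.  -0.5 -0.1  0.4 -0.1]
   top [ 0.5784 -0.2364 -0.9242] 3 -53.0 [ 0.2  0.  -0.1  0.2 -0.1 -0.3]
```

```bash
cat > avg.py <<'E'
from h import *
S=[]
for i in range(12):
    optics.grab_frame("side");s=arm.get_state();S.append(np.r_[s["moment"],s["force"],s["ee_rot"][2],s["t"],s["q"][5]])
S=np.array(S);print("mean M",S[:,:3].mean(0).round(3),"F",S[:,3:6].mean(0).round(2),"sd Mz",S[:,2].std().round(3),"yaw",S[-1,6].round(4),"carousel deg",np.degrees(S[-1,6]-np.pi).round(2),"t",S[-1,7])
E
python3 avg.py
python3 -m crank '[[0,[0,0,0],[0,0,0.02]],[0,[0,0,0],[0,0,0]]]' >/dev/null; python3 avg.py
```

```text
mean M [-0.992  0.442  0.065] F [-1.07 -2.29  2.24] sd Mz 0.025 yaw 2.1904 carousel deg -54.5 t 21.25
mean M [-1.025  0.367  0.047] F [-1.07 -2.31  1.69] sd Mz 0.024 yaw 2.1704 carousel deg -55.64 t 22.05
```

Mz is only about 0.05 N m, which is hub friction, so the stop hasn't been reached. I'll go on in small steps.

```bash
python3 -m crank '[[0,[0,0,0],[0,0,0.02]],[0,[0,0,0],[0,0,0]]]' >/dev/null; python3 avg.py
python3 -m crank '[[0,[0,0,0],[0,0,0.02]],[0,[0,0,0],[0,0,0]]]' >/dev/null; python3 avg.py
```

```text
mean M [-0.929  0.42   0.046] F [-0.93 -2.05  1.53] sd Mz 0.031 yaw 2.1504 carousel deg -56.79 t 22.85
mean M [-0.909  0.402  0.042] F [-1.13 -2.01  1.29] sd Mz 0.024 yaw 2.1304 carousel deg -57.93 t 23.65
```

Run:
```python
from m import *
obs={};ims={}
for c in("side","top"):
    im,d=optics.grab_frame(c);ims[c]=im;obs[c]=caps(c,im,(.579,-.2375),.062)
    print(c,[ (u.round(1),a) for u,a in obs[c]])
    for n,z in(("home_place",.072),("empty_place",.072),("hub_seat",.062),("carousel_base",.062),("carousel_grip",.158)):
        for q in spot_point(c,n)[:1]: 
            p=z_pt(c,q["uv"],z)[0];print("  ",n,round(q["conf"],2),p.round(4),np.degrees(np.arctan2(p[1]+.2375,p[0]-.5785)).round(1))
for c in obs:
    if obs[c]:
        x1,r=fitcar({c:obs[c]},(.58,-.238),.062,-.98);print("  ",c,x1.round(4),len(obs[c]),np.degrees(x1[2]).round(1),r)
a=ims["side"][100:200,235:365];b=ims["top"][160:260,340:470]
save("turn.png",np.vstack([cv2.resize(a,(390,300),interpolation=cv2.INTER_CUBIC),cv2.resize(b,(390,300),interpolation=cv2.INTER_CUBIC)]))
# yaw of housing edges from first top image
for c in("top","side"):
    im=np.load(c+"0.npz")["im"];vv,uu=np.mgrid[0:420,0:560]
    X=z_pt(c,np.c_[uu.ravel(),vv.ravel()],.060).reshape(420,560,3)
    w=((np.hypot(X[...,0]-.58,X[...,1]+.24)<.17)&(im.min(-1)>175)).astype(np.uint8)
    n,l,st,ce=cv2.connectedComponentsWithStats(w);i=1+st[1:,4].argmax()
    cn=max(cv2.findContours((l==i).astype(np.uint8),cv2.RETR_EXTERNAL,cv2.CHAIN_APPROX_NONE)[0],key=len)[:,0]
    q=X[cn[:,1],cn[:,0],:2]-[.5785,-.2375]
    R=lambda q,a:np.c_[q[:,0]*np.cos(a)+q[:,1]*np.sin(a),-q[:,0]*np.sin(a)+q[:,1]*np.cos(a)]
    s=R(q,-.09)
    for nm,m,ax in(("left",(s[:,1]>.09)&(abs(s[:,0])<.07),1),("right",(s[:,1]<-.09)&(abs(s[:,0])<.07),1),("back",(s[:,0]>.09)&(abs(s[:,1])<.07),0),("front",(s[:,0]<-.08)&(abs(s[:,1])<.08),0)):
        if m.sum()>8:
            vx,vy,_,_=cv2.fitLine(s[m].astype(np.float32),cv2.DIST_HUBER,0,.001,.001).ravel()
            t=np.degrees(np.arctan2(vy,vx)) if ax==1 else np.degrees(np.arctan2(-vx,vy))
            print(c,nm,m.sum(),"yaw",round((t+90)%180-90-np.degrees(.09),1))
```

```text
side [(array([285.6, 149.2]), np.int32(20)), (array([314.3, 151.5]), np.int32(19)), (array([289.7, 155.1]), np.int32(27)), (array([305.2, 156.4]), np.int32(25))]
   home_place 0.71 [ 0.6104 -0.2589  0.072 ] -33.9
   empty_place 0.8 [ 0.6019 -0.2953  0.072 ] -67.9
   hub_seat 0.88 [ 0.5911 -0.2683  0.062 ] -67.7
   carousel_base 0.84 [ 0.5779 -0.2235  0.062 ] 92.4
   carousel_grip 0.9 [ 0.5793 -0.2498  0.158 ] -86.3
top [(array([385.6, 189.3]), np.int32(25)), (array([386.9, 206.2]), np.int32(26)), (array([402.7, 213.9]), np.int32(29))]
   empty_place 0.76 [ 0.6065 -0.2778  0.072 ] -55.3
   carousel_base 0.58 [ 0.5758 -0.2286  0.062 ] 107.2
   carousel_grip 0.92 [ 0.5855 -0.2353  0.158 ] 17.9
   side [ 0.581  -0.2422 -0.9792] 4 -56.1 [ 0.2  0.3  0.1 -0.1 -0.5 -0.1  0.2 -0.1]
   top [ 0.5785 -0.2364 -0.9833] 3 -56.3 [ 0.1  0.1 -0.1  0.  -0.  -0.1]
top left 45 yaw -5.5
top right 51 yaw -1.3
top back 46 yaw -5.3
top front 54 yaw -5.2
side left 40 yaw -5.1
side right 31 yaw -4.7
side back 18 yaw -5.1
side front 21 yaw -5.6
```

View pics/turn.png

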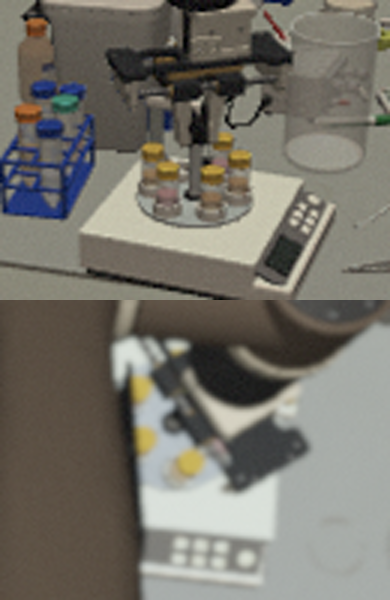

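The view shows the carousel seated flat with the gripper on the bar; its camera angle is −56°, the nominal home angle is −50°, and no stop torque has appeared yet. I'll continue cautiously.

```bash
python3 -m crank '[[0,[0,0,-0.01],[0,0,0.02]],[0,[0,0,0],[0,0,0]]]' >/dev/null; python3 avg.py
python3 -m crank '[[0,[0,0,0],[0,0,0.02]],[0,[0,0,0],[0,0,0]]]' >/dev/null; python3 avg.py
python3 -c "
from h import *
print(arm.get_state()['width'])"
```

```text
mean M [-0.874  0.217  0.028] F [-0.5  -1.81 -0.55] sd Mz 0.026 yaw 2.1104 carousel deg -59.08 t 25.05
mean M [-0.807  0.112  0.058] F [-0.24 -1.54 -1.67] sd Mz 0.027 yaw 2.0903 carousel deg -60.23 t 25.85
0.014533395429922727
```

```bash
cat > ang.py <<'E'
from m import *
for k in range(2):
  for c in("side","top"):
    im,d=optics.grab_frame(c);o=caps(c,im,(.579,-.2375),.062)
    if len(o)>1:
        x1,r=fitcar({c:o},(.58,-.238),.062,arm.get_state()["ee_rot"][2]-np.pi);print("  ",c,x1.round(4),len(o),np.degrees(x1[2]).round(1),abs(r).max())
E
python3 ang.py
python3 -m crank '[[0,[0,0,0.01],[0,0,0.02]],[0,[0,0,0],[0,0,0.02]],[0,[0,0,0],[0,0,0]]]'; python3 avg.py;python3 ang.py
```

```text
side [ 0.581  -0.2402 -0.9866] 4 -56.5 0.4
   top [ 0.5789 -0.2361 -1.015 ] 3 -58.2 0.1
   side [ 0.581  -0.2415 -0.9988] 4 -57.2 0.3
   top [ 0.5787 -0.236  -1.0121] 3 -58.0 0.2
t: 26.35
eef_pos: [0.58, -0.238, 0.1395]
ee_rot: [3.142, 0.0, 2.049]
force: [-0.4, -1.6, -2.1]
width: 0.0145
mean M [-0.773  0.13   0.1  ] F [-0.71 -1.42 -1.7 ] sd Mz 0.027 yaw 2.0504 carousel deg -62.52 t 26.95
   side [ 0.5807 -0.2411 -1.0396] 4 -59.6 0.7
   top [ 0.579  -0.2363 -1.0446] 3 -59.9 0.2
   side [ 0.5809 -0.2418 -1.0529] 4 -60.3 0.5
   top [ 0.5792 -0.2366 -1.0457] 3 -59.9 0.2
```

```bash
python3 -m crank '[[0,[0,0,0],[0,0,0.02]],[0,[0,0,0],[0,0,0]]]'; python3 avg.py;python3 -m crank '[[0,[0,0,0],[0,0,0.02]],[0,[0,0,0],[0,0,0]]]'; python3 avg.py; python3 ang.py
```

```text
t: 27.35
eef_pos: [0.58, -0.238, 0.1395]
ee_rot: [3.142, 0.0, 2.029]
force: [-0.2, -1.3, -0.6]
width: 0.0148
mean M [-0.795  0.111  0.115] F [-0.23 -1.95 -1.44] sd Mz 0.018 yaw 2.0304 carousel deg -63.67 t 27.95
t: 28.15
eef_pos: [0.58, -0.238, 0.1395]
ee_rot: [3.142, 0.0, 2.009]
force: [-0.9, -1.0, -2.0]
width: 0.0147
mean M [-0.806  0.12   0.151] F [ 0.02 -1.81 -1.54] sd Mz 0.028 yaw 2.0104 carousel deg -64.81 t 28.75
   side [ 0.5767 -0.2365 -1.1707] 4 -67.1 2.3
   top [ 0.5792 -0.236  -1.0772] 3 -61.7 0.4
   side [ 0.5804 -0.2423 -1.105 ] 5 -63.3 0.8
   top [ 0.5793 -0.2363 -1.0803] 3 -61.9 0.3
```

Mz now climbs steadily (0.06, 0.10, 0.12, 0.15 N m): this is the cushioned stop. I won't force it. I'll ease back so the cushion relaxes, staying within the key's play so the hub stays at the stop.

```bash
python3 -m crank '[[0,[0,0,0],[0,0,-0.03]],[0,[0,0,0],[0,0,-0.03]],[0,[0,0,0],[0,0,0]]]'; python3 avg.py;python3 -m crank '[[0,[0,0,0],[0,0,-0.03]],[0,[0,0,0],[0,0,0]]]'; python3 avg.py; python3 -m crank '[[0,[0,0,0],[0,0,-0.03]],[0,[0,0,0],[0,0,0]]]'; python3 avg.py; python3 ang.py
```

```text
t: 29.25
eef_pos: [0.5799, -0.238, 0.1395]
ee_rot: [-3.142, -0.0, 2.071]
force: [-0.3, -1.7, -1.1]
width: 0.0146
mean M [-0.776  0.215  0.102] F [-0.42 -1.66 -0.72] sd Mz 0.029 yaw 2.0703 carousel deg -61.38 t 29.85
t: 30.05
eef_pos: [0.58, -0.238, 0.1395]
ee_rot: [-3.142, -0.0, 2.101]
force: [-0.9, -1.5, -1.4]
width: 0.0145
mean M [-0.753  0.3    0.075] F [-0.72 -1.4  -0.61] sd Mz 0.041 yaw 2.1003 carousel deg -59.66 t 30.65
t: 30.85
eef_pos: [0.58, -0.238, 0.1395]
ee_rot: [-3.142, -0.0, 2.131]
force: [-1.6, -1.6, -0.5]
width: 0.0149
mean M [-0.697  0.383  0.034] F [-0.89 -1.64 -0.27] sd Mz 0.035 yaw 2.1303 carousel deg -57.94 t 31.45
   side [ 0.5808 -0.2426 -0.9853] 4 -56.5 0.8
   top [ 0.5785 -0.2362 -0.9829] 3 -56.3 0.2
   side [ 0.5806 -0.2421 -0.9746] 4 -55.8 0.3
   top [ 0.5784 -0.2363 -0.983 ] 3 -56.3 0.2
```

The torque is elastic and falls to zero near tool −56° (camera −54.5°). That matches the hub's stop at −50° plus the 5° key play. I'll back off a further 4°, still within the play, so the cup sits near home, and then let go.

```bash
python3 -m crank '[[0,[0,0,0],[0,0,-0.035]],[0,[0,0,0],[0,0,-0.035]],[0,[0,0,0],[0,0,0]]]'; python3 avg.py; python3 ang.py
```

```text
t: 31.95
eef_pos: [0.58, -0.238, 0.1395]
ee_rot: [3.142, 0.0, 2.201]
force: [-0.5, -0.6, 0.1]
width: 0.0144
mean M [-0.757  0.363 -0.015] F [-0.94 -1.51 -0.08] sd Mz 0.018 yaw 2.2003 carousel deg -53.93 t 32.55
   side [ 0.5809 -0.2427 -0.9398] 4 -53.8 0.6
   top [ 0.5784 -0.2363 -0.9246] 3 -53.0 0.3
   side [ 0.5809 -0.2427 -0.9398] 4 -53.8 0.6
   top [ 0.5784 -0.2363 -0.9246] 3 -53.0 0.3
```

```bash
python3 -m crank '[[25,[0,0,0],[0,0,0]],[40,[0,0,0],[0,0,0]],[50,[0,0,0],[0,0,0]],[50,[0,0,0],[0,0,0]],[50,[0,0,0],[0,0,0]],[50,[0,0,0],[0,0,0]]]'; python3 -m crank '[[50,[0,0,-0.5],[0,0,0]],[50,[0,0,-1],[0,0,0]],[50,[0,0,-2],[0,0,0]],[50,[0,0,-3],[0,0,0]],[50,[0,0,-3],[0,0,0]],[50,[0,0,-2],[0,0,0]],[50,[0,0,0],[0,0,0]]]'; python3 -m crank '[[50,[3,-3,0],[0,0,0]],[50,[3,-3,0],[0,0,0]],[50,[3,-3,0],[0,0,0]],[50,[3,-3,0],[0,0,0]],[50,[0,0,0],[0,0,0]]]'; python3 ang.py
python3 - <<'E'
from m import *
delta([.58,-.238,.25])
ims=[]
for c in("side","top"):
    im,d=optics.grab_frame(c);ims.append(im)
    for n,z in(("empty_place",.072),("carousel_base",.062),("carousel_grip",.158)):
        for q in spot_point(c,n)[:1]: print(c,n,round(q["conf"],2),z_pt(c,q["uv"],z)[0].round(4))
    P=cloud(c,d);b=(np.hypot(P[...,0]-.579,P[...,1]+.238)<.03)&(P[...,2]>.145)&(P[...,2]<.18);print(" bar top z",np.percentile(P[b][:,2],[50,90]).round(4) if b.any() else None, cv2.minAreaRect((P[b][:,:2]*1000).astype(np.float32)) if b.any() else "")
save("end.png",np.hstack([cv2.resize(ims[0][90:220,235:365],(400,400),interpolation=cv2.INTER_CUBIC),cv2.resize(ims[1][150:260,340:450],(400,400),interpolation=cv2.INTER_CUBIC)]))
E
```

```text
t: 33.35
eef_pos: [0.58, -0.2379, 0.1394]
ee_rot: [3.142, -0.0, 2.2]
force: [0.1, -0.4, 0.2]
width: 0.0439
t: 34.05
eef_pos: [0.5816, -0.2386, 0.2593]
ee_rot: [3.137, 0.005, 2.201]
force: [0.4, -0.1, 0.4]
width: 0.044
t: 34.55
eef_pos: [0.4079, -0.2111, 0.2552]
ee_rot: [3.14, -0.0, 2.2]
force: [1.2, -0.3, 1.5]
width: 0.0437
   side [ 0.5807 -0.2421 -0.9493] 5 -54.4 0.6
   top [ 0.5779 -0.2357 -0.918 ] 2 -52.6 0.0
   side [ 0.5811 -0.243  -0.9408] 5 -53.9 0.7
   top [ 0.5784 -0.2359 -0.9207] 2 -52.8 0.2
t 34.75 pos [ 0.413  -0.2117  0.2549] rot [3.1410e+00 7.0000e-04 2.2006e+00] F [ 0.35 -0.98 -0.64] M [-0.106 -0.02   0.014] w 0.0439
 tool delta cm [-11.96  11.95   0.5 ]
side empty_place 0.94 [ 0.6132 -0.2806  0.072 ]
side carousel_base 0.74 [ 0.5781 -0.2182  0.062 ]
side carousel_grip 0.78 [ 0.5782 -0.2361  0.158 ]
 bar top z [0.1639 0.1716] ((578.9222412109375, -232.91513061523438), (16.170791625976562, 41.15434646606445), 36.49705123901367)Traceback (most recent call last):
  File "<stdin>", line 5, in <module>
ValueError: 200 camera calls are used up
```

```bash
python3 -c "
from station import arm
print(arm.get_state()['t'],arm.get_state()['force']);print(arm.job_done())"
```

```text
34.95 [ 0.55619943  0.11688092 -0.20554379]
the job is handed in; nothing more can be done
None
```

The carousel is off its stand, keyed on the hub, down on the seat and turned to the home stop. I let go, pulled the arm clear and handed the job in at about 35 s.

- **Key:** I pressed about 3.5 N on the hub and turned clockwise. The key dropped in at about 25°, and the wrist force went back to the carousel's weight.
- **Seat:** it went down freely and met the seat at tool height 0.1395 m, the height expected when home. While I was turning it on the seat, the load rose briefly to about 7 N.
- **Stop:** turning torque rose elastically to 0.15 N m against the cushion, and I stopped there. That was about 12° past the nominal home angle by the camera. I then eased back until the torque was zero. That stayed within what I took to be the key's 10° of play, so the hub should still be on its stop; I had no direct check of that.
- **Final position:** after release, the caps put the empty cup at −53° to −54°, and the bar agreed at about −53.5°. Home is −50.2°, so the cup should be about 2.5–3.5 mm from it. The bar top measured about 0.164–0.172 m, against 0.171 m expected.

**Weak or missing checks:**
- The side camera disagreed with the arm by about 5 mm in y at the hub, where its view is too shallow to judge y. I relied on the top camera and the arm there.
- Camera angles differed from the tool angle by up to 3° before the turn and 1–3° during it.
- The 200 camera calls ran out before I could take the final overview picture. I did not check the spare vial, dish and tape roll at the end, though none of the moves went near them.

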